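Crack open the nib canister in the pen case

ROBOT

A 6-joint arm with a two-finger parallel gripper is mounted at the origin on the work surface. World frame = base frame: x ahead of the robot, y to its left, z up, the work surface at z = 0. Lengths are in m, angles in rad, forces in N, time in s.
With the tool pointing down it reaches from about 0.4 to 0.825 m from the base axis. Payload 7 kg.
Tool frame: the origin (TCP) lies on the mounting face of the last link; the fingertips stand 178 mm ahead of it and the grasp point (between the pads) lies 159 mm ahead of it; z points along the fingers, y is the line along which they close (so a half turn about z gives the same grasp; the last joint's range is limited). The gripper opens to 88 mm and grips with 3 to 60 N. Pads are 19 mm wide; open, the fingers measure 130 mm over their backs; the gripper's body (78 mm by 193 mm) begins 47 mm behind the grasp point.
Start: joints at [0.288, 0.359, 0.012, 0, -1.224, -0.288], TCP at [0.675, -0, 0.405] pointing down, gripper open.
Joint ranges: [-3.07, 3.07], [-1.43, 2.12], [-1.02, 1.25], [-3.03, 1.67], [-3.05, -0], [-3.03, 3.03]. Speed limits (rad/s): [2.39, 2.39, 3.01, 3.14, 3.14, 3.14].

INTERFACE

Orientations are given as a rotation vector (axis times angle).
In Python, from station import state, imaging, job, models gives the robot as it stands.
- The arm moves only by the tool drive_tool, never from a script. Its argument "increments" is a list of rows, each a list of 3 entries, a list of its own where there are three numbers: the shift along the world's x, y, z in cm, then the turn about the world's z in rad, then the opening in per cent of the stroke, from 0 (shut) to 100 (fully open). In form: [[[dx, dy, dz], turn, gripper], ...]. A call has 1 to 5 rows; each row is the pose to reach, as a shift and turn from the pose commanded when the call began; what a row does not reach only later rows make up. A row lasts 1/8 s, in which the tool goes at most 62.5 mm and 10.7 degrees, less where a joint would pass 70% of its speed; a pose out of reach is approached as far as the arm can. A call with a gripper value outside its range is refused whole. The fingers move at their own pace and stop on an object; "newtons" is the grip in N (left out, the last holds). Time passes only in rows, so rows that repeat a pose let the fingers close. It gives the time, the measured TCP pose, the force, the opening and the grip force at its end, in the units of the state.
- state(): the state, without advancing time (a new reading comes with each control period).
- imaging.grab_frame(name): name is "scene" or "side" or "wrist"; returns the picture (480x640x3 uint8, red, green, blue); there is no depth.
- imaging.get_calibration(name): a dict with "mtx" (3x3 intrinsics, pixels), "rvec" (rotation vector, rad) and "tvec" (3), from world to camera coordinates, as OpenCV has them. Camera axes: x right, y down, z forward; pixel columns grow to the right and rows downward; lengths in m; the calibration is good to about 2 mm. A picture is of the moment at which its call begins: read the wrist's pose just before it. get_calibration takes no time and is no camera call; for the wrist camera it gives the pose at the moment of the call.
- job.job_done(): hands the job in; it is judged then, once.
Trained networks look in the newest picture that a camera, given by its name, has taken for a name from the list of things; names that differ only in an ending like _2 or _b are one class to them, and where a whole thing is asked for, a point or a joint stands for the part that bears it (a point fixed in the world has none). Each returns a list of dicts, best first, with "p" (0 to 1); they miss things now and then, are a little off and sometimes report something else, mostly with a low value. They report only what shows in the picture. A call takes as long as a camera call. They do not tell look-alikes from the thing itself.
- models.recognise(camera, name): "rect" ([left, top, right, bottom] in pixels, round what is visible of it).
- models.cut_out(camera, name): "mask" (480x640 bool, what is visible of it) and "rect" ([left, top, right, bottom] in pixels, round what is visible of it).
- models.pinpoint(camera, name): "point" ([row, column] in pixels: a listed point, or the origin of a listed thing).
The state is a dict: "clock": time; "q": joint angles; "joint_vel": joint speeds; "tau": joint torques, N m; "ee_pos": TCP position; "orientation": TCP orientation; "ft_force": force on the tool from outside, world axes, zero at the start; "torque": the same for the moment, N m; "opening": finger opening in m; "gripper_force": force on a finger pad.
Only numpy, scipy, OpenCV 4.12 (cv2) and the standard library are available. Lean on these libraries where they do the work, as an engineer would, in place of code of your own. Each camera call takes 0.05 s, during which the arm holds its last target. There are 200 camera calls.

TASK

At the pen fair stall, the wooden pen case stands ajar: gently lift its hinged lid back until it rests against its stop. Then take the red knob of the small canister inside, pull the cap straight up until its tight seal lets go, and keep holding the cap level over the canister, about two centimetres above the rim. Finish while still holding it there, without yanking the cap away and without disturbing the ink jar, the loupe or the calendar beside the case.

Things in the scene. Friction and masses are not known exactly. Their poses are not given: they have to be found in the camera images.
- case: open wooden pen case with blue lining, fixed to the table, 180 (x) by 280 (y) by 60 mm high without its lid, walls 6 mm; origin at the centre of its underside, on the table; its x axis points from its front to the hinge side, y along its width, z up
- lid (a joint): hinge of the case's lid: 0 closed, grows as the lid rises, 1.8 rad against its stop (leaning back a little past upright); starts ajar at 0.6 to 1.0. The hinge is stiff: the lid stays where it is left and takes about 2 to 4 N at its free edge to raise. The lid is a shallow wooden tray 180 by 280 mm, 30 mm deep, hollow side towards the canister, pens strapped inside it
- lid_hinge (a point): middle of the hinge line, on the case's rear top edge, 60 mm above the table; the hinge line runs along the case's y axis
- lid_edge (a point): middle of the lid's free edge, on the rim of the tray (the side facing down when closed), 180 mm from the hinge line; it moves with the lid. A brass pull tab 40 mm wide and 5 mm thick stands out 18 mm beyond it
- canister: round aluminium canister fixed to the case's floor, 60 mm diameter, 42 mm high, mouth 52 mm wide; origin at the centre of its underside, 8 mm above the table; stands upright
- canister_rim (a point): centre of the canister's mouth, level with the rim, 50 mm above the table
- cap: loose cap, about 100 g: black disc 62 mm wide, 6 mm thick; on it a red round knob 26 mm wide, 26 mm high, to grip; under it a plug 10 mm deep. Origin: centre of the disc's underside, on the rim when shut (knob 6 to 32 mm above it); z up. Pulled straight up, the seal peaks at about 8 to 20 N (more if fast) in the first 5 mm and lets go before 10 mm; grip firmly (30 N or more)
- ink_jar: bystander: loose green glass jar with black lid, 52 mm diameter, 62 mm high; origin at the centre of its underside
- loupe: bystander: loose brass loupe, 42 mm diameter, 46 mm high; origin at the centre of its underside
- calendar: bystander: loose desk calendar block on a brass foot, 36 by 50 mm, 58 mm high; origin at the centre of its underside
Not all that is in view belongs to the job. Leave any blue look-alike of the cap alone.

How it is judged:
On the way, in this order (a step that is already met when the one before it is completed fails the run):
1. the lid is back against its stop, with the cap still shut (value of joint lid above 1.7 rad and z of cap in the frame of canister_rim below 0.003 m), for 0.2 s.
2. the cap is pulled free of its seal by the gripper, still over the mouth (z of cap in the frame of canister_rim above 0.01 m and contact force between the fingers and cap above 1 N and horizontal distance between cap and canister_rim below 0.015 m), for 0.1 s.
At the end, for the whole second after the job is handed in: The gripper holds the cap, still, level within 10 degrees, its underside 12 to 30 mm above the canister's rim and within 12 mm of its centre line, touching nothing but the fingers; the lid rests at its stop (above 1.65 rad); jar, loupe and calendar are within 20 mm of where they stood (z of cap in the frame of canister_rim between 0.012 and 0.03 m and horizontal distance between cap and canister_rim below 0.012 m and angle between cap's own z axis and vertical below 0.17 rad and linear speed of cap below 0.02 m/s and contact force between the fingers and cap above 1 N and contact force between cap and case below 0.1 N and contact force between cap and canister below 0.1 N and value of joint lid above 1.65 rad and distance of each of ink_jar, loupe, calendar from where it was at the start of the episode below 0.02 m); the arm keeps its last pose, push and grip.
It fails at once if the lid is banged against its stop (faster than 1.5 rad/s in its last part) (value of joint lid above 1.6 rad and velocity of joint lid above 1.5 rad/s).
It fails at once if the cap is yanked away: more than 60 mm above the rim or 40 mm to the side (z of cap in the frame of canister_rim above 0.06 m or horizontal distance between cap and canister_rim above 0.04 m).
It fails at once if a bystander is pushed or knocked over (distance of any of ink_jar, loupe, calendar from where it was at the start of the episode above 0.03 m or angle between any of ink_jar, loupe, calendar's own z axis and vertical above 0.4 rad).
It also fails if it takes over 51 s, if anything falls off the work surface, if the arm or the gripper's body presses on something with over 40 N, if the wrist force passes 120 N, or if a joint passes its speed limit or range.

## Working session

There is one attempt and no reset: what is moved stays moved. The work goes in short steps, Python scripts to look and compute and a tool call to move; the robot and the scene stay as the last step left them, time stands still between calls to the robot, and variables do not carry over. Pictures are saved under pics/ and viewed, at most 10 in all, crops included, and the job is handed in when it is done.

Besides the shell and the picture viewer there is one more tool, called after "Request:" as name(argument=value, ...) on one line, values as JSON. drive_tool: Moves the arm, as the interface text tells. Its arguments: {"type":"object","properties":{"increments":{"type":"array","items":{"type":"array"}},"newtons":{"type":"number"}},"required":["increments"]}

```bash
mkdir -p pics
cat > h.py <<'E'
import numpy as np, cv2
from station import state, imaging, job, models
def cal(n):
    c=imaging.get_calibration(n); R=cv2.Rodrigues(np.array(c["rvec"],float))[0]
    return np.array(c["mtx"],float),R,np.array(c["tvec"],float).ravel()
def ray(n,rc,C=None):
    K,R,t=C or cal(n); d=R.T@np.linalg.inv(K)@np.array([rc[1],rc[0],1.]); return -R.T@t,d/np.linalg.norm(d)
def onz(n,rc,z,C=None):
    o,d=ray(n,rc,C); return o+d*(z-o[2])/d[2]
def tri(rs):
    A=0;b=0
    for o,d in rs:
        P=np.eye(3)-np.outer(d,d);A=A+P;b=b+P@o
    return np.linalg.solve(A,b)
def proj(n,p):
    K,R,t=cal(n); v=K@(R@np.array(p)+t); return v[:2]/v[2]
def snap(n,f=None):
    im=imaging.grab_frame(n)
    if f: cv2.imwrite(f,im[:,:,::-1])
    return im
E
python3 - <<'E'
from h import *
ims=[snap(n) for n in("scene","side","wrist")]
cv2.imwrite("pics/a.png",cv2.resize(ims[0],(800,600))[:,:,::-1])
cv2.imwrite("pics/b.png",cv2.resize(ims[1],(800,600))[:,:,::-1])
for n in("scene","side","wrist"):
    for k in("case","lid_hinge","lid_edge","canister_rim","cap","ink_jar","loupe","calendar"):
        r=models.pinpoint(n,k); print(n,k,[(np.round(x["point"]).tolist(),round(x["p"],2)) for x in r[:3]])
print(state()["clock"])
E
```

```text
scene case [([284.0, 246.0], 0.63)]
scene lid_hinge [([305.0, 256.0], 0.86)]
scene lid_edge [([203.0, 229.0], 0.61), ([296.0, 122.0], 0.4)]
scene canister_rim []
scene cap [([380.0, 307.0], 0.56)]
scene ink_jar [([253.0, 347.0], 0.64)]
scene loupe [([356.0, 136.0], 0.7)]
scene calendar [([297.0, 120.0], 0.81)]
side case [([322.0, 346.0], 0.66)]
side lid_hinge [([285.0, 383.0], 0.62)]
side lid_edge [([253.0, 336.0], 0.69)]
side canister_rim [([298.0, 333.0], 0.94)]
side cap [([278.0, 250.0], 0.93), ([275.0, 421.0], 0.92), ([370.0, 286.0], 0.66)]
side ink_jar [([272.0, 298.0], 0.66), ([298.0, 334.0], 0.36)]
side loupe [([379.0, 449.0], 0.97)]
side calendar [([420.0, 397.0], 0.87), ([271.0, 299.0], 0.23)]
wrist case [([99.0, 459.0], 0.63)]
wrist lid_hinge [([94.0, 370.0], 0.58)]
wrist lid_edge []
wrist canister_rim []
wrist cap [([143.0, 194.0], 0.76)]
wrist ink_jar [([311.0, 430.0], 0.89)]
wrist loupe []
wrist calendar []
1.35
```

View pics/a.png

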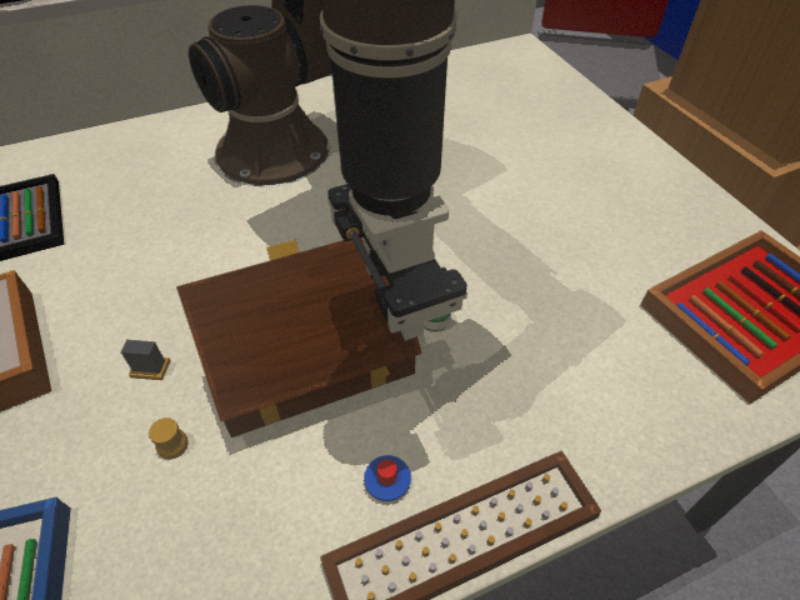

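View pics/b.png

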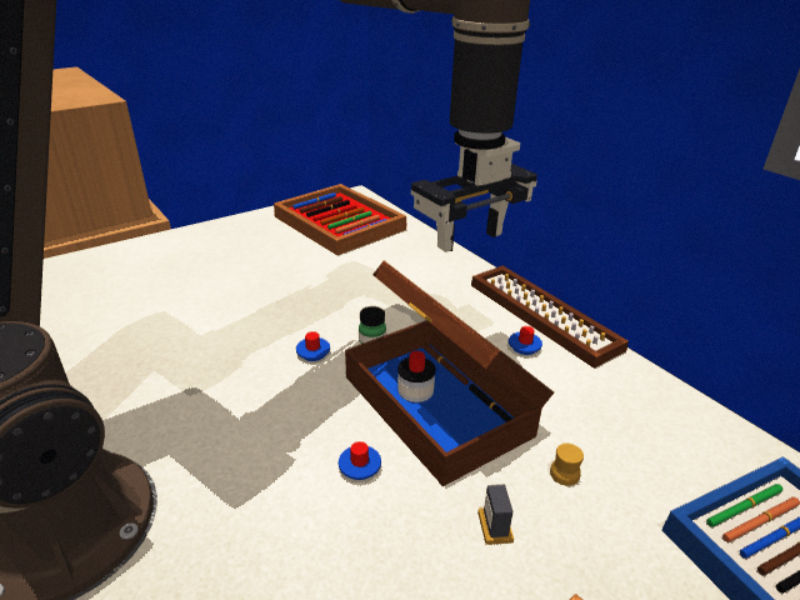

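Candidates for the red knob (side view, 800×600 px): on the black disc on the aluminium canister inside the case (417,365), which is the real cap; blue-disc look-alikes at (312,345), (358,458), (527,338). The tab is at (418,310) side and (283,248) scene.

Run:
```python
from h import *
im=snap("side"); cv2.imwrite("pics/c.png",cv2.resize(im[190:400,260:460],None,fx=2.8,fy=2.8,interpolation=cv2.INTER_CUBIC)[:,:,::-1])
f=lambda x,y:(y*.8,x*.8)
print("rim",onz("side",(298,333),.05))
C={k:onz("side",f(*p),.06) for k,p in dict(FL=(347,347),FR=(445,462),RR=(541,403)).items()}
C["FRb"]=onz("side",f(445,484),0)
for k in C: print(k,C[k].round(3))
print("hinge",tri([ray("scene",(305,256)),ray("side",(285,383))]).round(3))
print("edge",tri([ray("scene",(203,229)),ray("side",(253,336))]).round(3))
# scene: lid top corners, rear bottom corners
for p in((232,435),(415,376)): print(onz("scene",f(*p),0).round(3))
for n,z,k in(("ink_jar",0,(272,298)),("loupe",0,(379,449)),("calendar",0,(420,397))): print(n,onz("side",k,z).round(3))
for n,k in(("ink_jar",(253,347)),("loupe",(356,136)),("calendar",(297,120))): print(n,onz("scene",k,0).round(3))
```

```text
rim [ 0.53574788 -0.05564265  0.05      ]
FL [0.47  0.053 0.06 ]
FR [ 0.451 -0.238  0.06 ]
RR [ 0.644 -0.226  0.06 ]
FRb [ 0.463 -0.229  0.   ]
hinge [ 0.637 -0.095  0.064]
edge [ 0.511 -0.089  0.189]
[ 0.633 -0.232  0.   ]
[0.646 0.044 0.   ]
ink_jar [0.56  0.116 0.   ]
loupe [ 0.614 -0.307  0.   ]
calendar [ 0.477 -0.32   0.   ]
ink_jar [0.553 0.12  0.   ]
loupe [ 0.614 -0.314  0.   ]
calendar [ 0.477 -0.322  0.   ]
```

View pics/c.png

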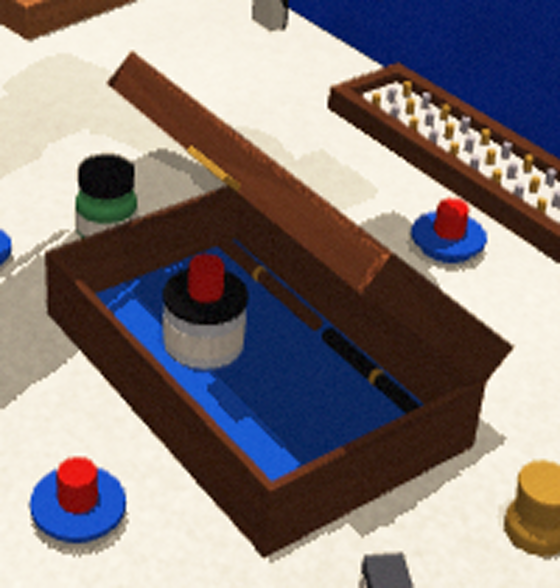

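The crop confirms the black-disc cap with the red knob on the canister. The lid is at about 0.78 rad (hinge x 0.642, z 0.06). Next, raise the tool with the fingers shut and go round to the front of the lid.

Request:
drive_tool(increments=[[[0,-3,4],0,0],[[-5,-7,5],0,0],[[-11,-8.8,5],0,0],[[-17,-8.8,5],0,0],[[-21.5,-8.8,4],0,0]], newtons=35)

```text
clock: 2.02
ee_pos: [0.4577, -0.0886, 0.4454]
orientation: [-2.219, 2.221, -0.002]
ft_force: [0.9, 1.1, 0.1]
opening: 0.0434
gripper_force: 0.0
```

Run:
```python
from h import *
s=state(); print(s["clock"],s["ee_pos"],s["opening"],cv2.Rodrigues(np.array(s["orientation"]))[0].round(3).tolist(),s["ft_force"])
```

```text
2.025 [ 0.45766274 -0.0886495   0.44536307] 0.0433521077857519 [[-0.001, -1.0, 0.002], [-1.0, 0.001, 0.0], [-0.0, -0.002, -1.0]] [0.86943824 1.11877911 0.0663882 ]
```

Request:
drive_tool(increments=[[[0,0,0],0.18,0],[[0,0,0],0.36,0],[[0,0,0],0.54,0],[[0,0,0],0.72,0],[[0,0,0],0.9,0]])

```text
clock: 2.65
ee_pos: [0.4599, -0.088, 0.4449]
orientation: [-2.969, 1.025, -0.001]
ft_force: [-0.2, -0.3, -0.2]
opening: 0.0002
gripper_force: 0.0
```

Request:
drive_tool(increments=[[[0,0,0],0.17,0],[[0,0,0],0.34,0],[[0,0,0],0.51,0],[[0,0,0],0.615,0],[[0,0,0],0.615,0]])

```text
clock: 3.28
ee_pos: [0.4599, -0.088, 0.4448]
orientation: [-3.14, 0.089, -0.0]
ft_force: [-0.4, 0.3, -0.1]
opening: 0.0005
gripper_force: 0.0
```

Request:
drive_tool(increments=[[[0,0,-4],0,0],[[0,0,-7],0,0],[[0,0,-10],0,0],[[0,0,-10],0,0]])

```text
clock: 3.78
ee_pos: [0.4593, -0.0881, 0.3431]
orientation: [3.14, -0.091, -0.007]
ft_force: [0.5, -0.1, 0.1]
opening: 0.0008
gripper_force: 0.0
```

Run:
```python
from h import *
s=state(); print(s["clock"],s["ee_pos"],s["q"],s["opening"],cv2.Rodrigues(np.array(s["orientation"]))[0].round(3).tolist(),s["ft_force"])
im=snap("side"); cv2.imwrite("pics/d.png",cv2.resize(im[120:400,220:540],None,fx=2,fy=2,interpolation=cv2.INTER_CUBIC)[:,:,::-1])
```

```text
3.775 [ 0.45925404 -0.08811909  0.34307024] [ 2.32887463e-01  6.79546212e-02 -5.16879712e-01 -4.15322942e-04
 -9.90154177e-01  1.27991827e+00] 0.0008196516998182049 [[0.998, -0.058, -0.004], [-0.058, -0.998, -0.001], [-0.004, 0.001, -1.0]] [ 0.49997936 -0.06319673  0.12102583]
```

View pics/d.png

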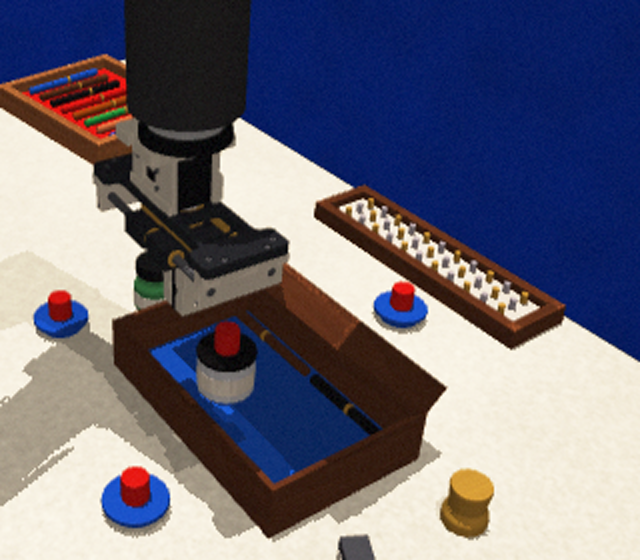

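Request:
drive_tool(increments=[[[1.5,0,0],0,0],[[2.8,0,0],0,0],[[3.8,0,0.4],0,0],[[4.8,-0.1,1],0,0],[[5.8,-0.1,1.8],0,0]])

```text
clock: 4.45
ee_pos: [0.5182, -0.0892, 0.363]
orientation: [3.14, -0.088, -0.003]
ft_force: [-1.9, -1.0, 1.1]
opening: 0.0005
gripper_force: 1.3
```

Request:
drive_tool(increments=[[[1,0,0.7],0,0],[[2,-0.1,1.3],0,0],[[3,-0.1,1.8],0,0],[[4,-0.2,2.2],0,0],[[5,-0.2,2.6],0,0]])

```text
clock: 5.08
ee_pos: [0.5687, -0.091, 0.3888]
orientation: [3.14, -0.088, -0.0]
ft_force: [-1.9, 0.2, -0.4]
opening: 0.0003
gripper_force: 0.9
```

Run:
```python
from h import *
im=snap("side"); cv2.imwrite("pics/e.png",cv2.resize(im[120:400,220:540],None,fx=2,fy=2,interpolation=cv2.INTER_CUBIC)[:,:,::-1])
```

```text
(no output)
```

View pics/e.png

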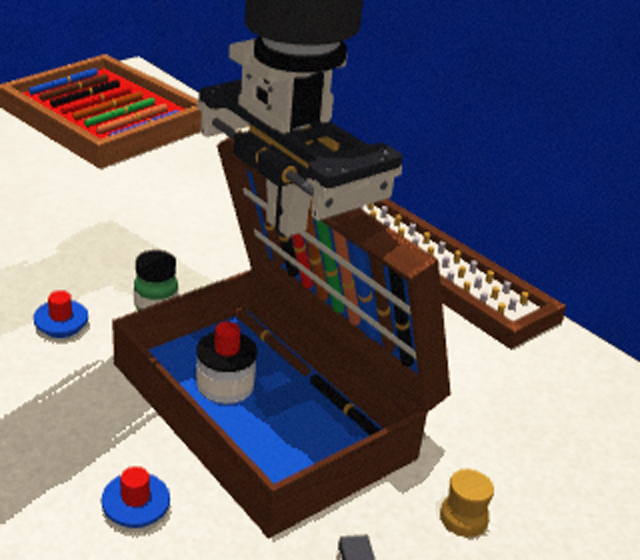

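The lid is rising on the finger as planned (about 1.25 rad); the jar and the cap have not moved. Keep pushing.

Request:
drive_tool(increments=[[[1,0,0.3],0,0],[[2,-0.1,0.6],0,0],[[3,-0.2,0.8],0,0],[[4,-0.2,0.9],0,0],[[5,-0.3,0.9],0,0]])

```text
clock: 5.75
ee_pos: [0.6188, -0.094, 0.398]
orientation: [3.14, -0.087, 0.001]
ft_force: [-1.8, 1.6, 1.0]
opening: 0.0002
gripper_force: 0.9
```

Request:
drive_tool(increments=[[[0.9,0,0],0,0],[[1.8,-0.1,0],0,0],[[2.6,-0.1,0],0,0],[[3.4,-0.1,0],0,0],[[4.0,-0.2,0],0,0]])

```text
clock: 6.38
ee_pos: [0.6584, -0.096, 0.3973]
orientation: [-3.14, 0.088, 0.001]
ft_force: [-3.0, 1.2, -1.0]
opening: 0.0005
gripper_force: 1.0
```

Request:
drive_tool(increments=[[[0.5,0,0],0,0],[[0.9,0,0],0,0],[[1.3,0,0],0,0]])

```text
clock: 6.75
ee_pos: [0.6691, -0.0962, 0.3973]
orientation: [3.14, -0.088, -0.01]
ft_force: [-20.4, 3.6, 9.6]
opening: 0.0002
gripper_force: 10.3
```

Run:
```python
from h import *
im=snap("side"); cv2.imwrite("pics/f.png",cv2.resize(im[80:400,220:540],None,fx=1.8,fy=1.8,interpolation=cv2.INTER_CUBIC)[:,:,::-1])
for n in("side",):
    for k in("lid_edge","lid_hinge","cap","canister_rim"): print(k,[(np.round(x["point"],1),x["p"]) for x in models.pinpoint(n,k)])
for th in(1.5,1.6,1.7,1.8): print(th,proj("side",(.642-.18*np.cos(th),-.096,.06+.18*np.sin(th)))[::-1])
```

```text
lid_edge [(array([205.2, 411.4]), 0.97)]
lid_hinge [(array([286.3, 380.9]), 0.86)]
cap [(array([369.4, 286.5]), 0.98), (array([295.5, 333.1]), 0.92), (array([278.6, 252.3]), 0.84)]
canister_rim [(array([296.7, 331.7]), 0.6)]
1.5 [212.32268454 390.24989877]
1.6 [209.60809239 397.52815826]
1.7 [207.7927319  404.53727588]
1.8 [206.87197621 411.19550916]
```

View pics/f.png

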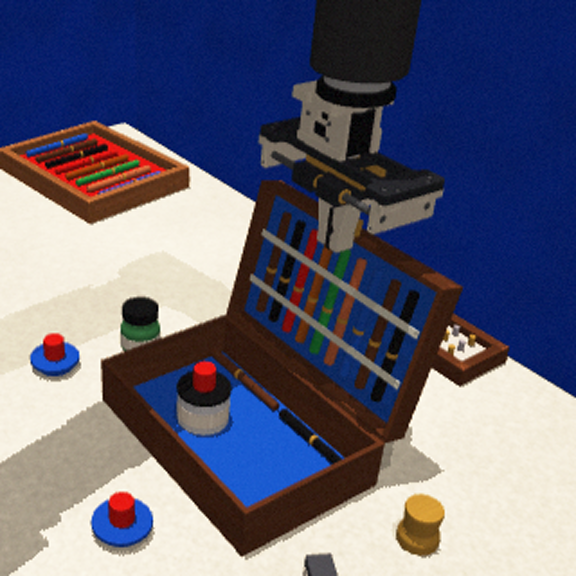

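The lid is against its stop (20 N, edge pixel matches 1.8 rad). Now withdraw and go over the cap.

Request:
drive_tool(increments=[[[-2,0,0],0,0],[[-5,1,0],0,30],[[-9,3,0],0,60],[[-12,4,0],0,60],[[-13.6,4,0],0,60]])

```text
clock: 7.62
ee_pos: [0.5342, -0.0556, 0.3988]
orientation: [-3.14, 0.086, -0.004]
ft_force: [1.0, -0.2, 0.0]
opening: 0.0347
gripper_force: 0.0
```

Run:
```python
from h import *
ims={}
for n in("scene","side","wrist"):
    s=state();C=cal(n);im=snap(n);ims[n]=im
    for k in("cap","canister_rim"):
        for x in models.pinpoint(n,k): print(n,k,np.round(x["point"],1),round(x["p"],2),onz(n,x["point"],.05,C).round(4))
    for x in models.cut_out(n,"cap"):
        m=x["mask"]; hsv=cv2.cvtColor(im,cv2.COLOR_RGB2HSV)
        red=m&((hsv[...,0]<8)|(hsv[...,0]>172))&(hsv[...,1]>140)&(hsv[...,2]>60)
        if red.sum()>20:
            c=np.argwhere(red).mean(0); print(n,"red",c.round(1),red.sum(),onz(n,c,.07,C).round(4))
print(state()["ee_pos"],state()["opening"])
cv2.imwrite("pics/g.png",np.hstack([cv2.resize(ims["wrist"],(400,300)),cv2.resize(ims["scene"],(400,300))])[:,:,::-1])
```

```text
scene cap [224.4 201.7] 0.97 [ 0.4045 -0.1361  0.05  ]
scene cap [212.4 330.5] 0.89 [0.4777 0.1156 0.05  ]
scene cap [258.5 266.1] 0.7 [ 0.5392 -0.0458  0.05  ]
scene cap [382.6 309.5] 0.55 [ 0.7989 -0.0645  0.05  ]
scene red [205.7 334.2] 145 [0.4808 0.122  0.07  ]
scene red [248.1 261. ] 93 [ 0.5275 -0.05    0.07  ]
scene red [377.2 309.2] 248 [ 0.7991 -0.0647  0.07  ]
scene red [222.1 199.4] 165 [ 0.4163 -0.1397  0.07  ]
side cap [296.2 332.4] 0.74 [ 0.5381 -0.0503  0.05  ]
side cap [371.1 288.9] 0.62 [ 0.3607 -0.1712  0.05  ]
side cap [280.2 249.1] 0.57 [0.421  0.0901 0.05  ]
side canister_rim [297.3 332.7] 0.95 [ 0.5365 -0.0535  0.05  ]
side red [289.2 333.1] 190 [ 0.5375 -0.0525  0.07  ]
side red [362.7 287.2] 243 [ 0.3587 -0.1697  0.07  ]
side red [272.3 249.5] 145 [0.4233 0.09   0.07  ]
wrist cap [213.4 309.2] 0.88 [ 0.5388 -0.0477  0.05  ]
wrist cap [307.2 124.4] 0.65 [0.4637 0.1197 0.05  ]
wrist red [220.5 311.7] 1073 [ 0.5379 -0.0501  0.07  ]
wrist red [301.4 120.2] 79 [0.4785 0.1111 0.07  ]
[ 0.53529681 -0.05610476  0.39732144] 0.05242401320245417
```

View pics/g.png

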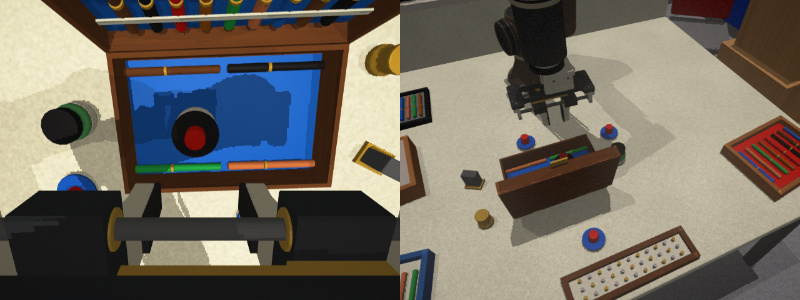

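The wrist view shows the black disc with the red knob at (195,137) of the left half, slightly left of the tool's centre line. Correct and descend halfway.

Request:
drive_tool(increments=[[[0.3,0.5,-3],0,60],[[0.3,0.5,-6],0,60],[[0.3,0.5,-9],0,60],[[0.3,0.5,-9],0,60]])

```text
clock: 8.72
ee_pos: [0.5373, -0.0512, 0.3056]
orientation: [3.139, -0.088, -0.007]
ft_force: [-0.6, 0.9, 0.8]
opening: 0.0522
gripper_force: 0.0
```

Run:
```python
from h import *
n="wrist";C=cal(n);im=snap(n);cv2.imwrite("pics/h.png",im[:,:,::-1])
for x in models.pinpoint(n,"cap"): print(np.round(x["point"],1),round(x["p"],2),onz(n,x["point"],.05,C).round(4))
hsv=cv2.cvtColor(im,cv2.COLOR_RGB2HSV)
for x in models.cut_out(n,"cap"):
    red=x["mask"]&((hsv[...,0]<8)|(hsv[...,0]>172))&(hsv[...,1]>140)&(hsv[...,2]>60)
    if red.sum()>50:
        c=np.argwhere(red).mean(0); print(c.round(1),red.sum(),onz(n,c,.075,C).round(4),x["rect"])
print(state()["ee_pos"],state()["opening"],state()["ft_force"],proj(n,state()["ee_pos"]*[1,1,0]+[0,0,.075]))
```

```text
[252.3 316. ] 0.66 [ 0.5368 -0.049   0.05  ]
[262.7 317.5] 2192 [ 0.5395 -0.0502  0.075 ] [265.7, 204.1, 372.5, 301.0]
[ 0.53864164 -0.05094715  0.30890471] 0.05289137170094077 [-0.37907952 -0.26715059 -0.26081043] [320.01093886 266.63196584]
```

View pics/h.png

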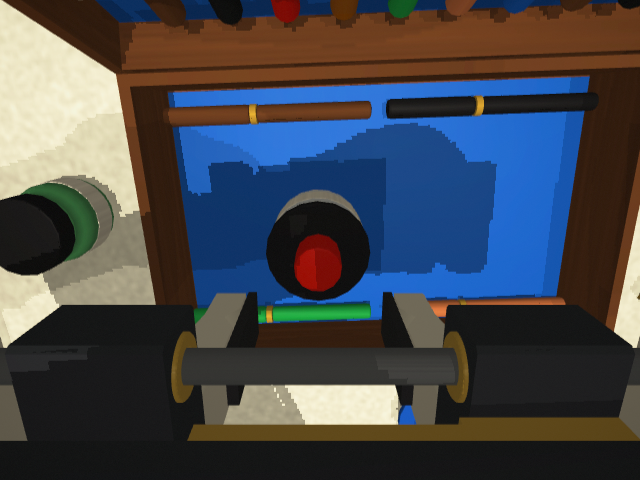

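The knob (317,263) is centred between the fingers, within about 1 mm. Descend and grip.

Request:
drive_tool(increments=[[[0,0,-3],0,60],[[0.1,0.1,-5.5],0,60],[[0.1,0.1,-7.1],0,60],[[0.1,0.1,-7.1],0,60],[[0.1,0.1,-7.1],0,60]])

```text
clock: 9.5
ee_pos: [0.5395, -0.0499, 0.2377]
orientation: [-3.14, 0.087, -0.002]
ft_force: [-1.2, 1.1, 0.5]
opening: 0.0526
gripper_force: 0.0
```

Request:
drive_tool(increments=[[[0,0,0],0,20],[[0,0,0],0,10],[[0,0,0],0,0],[[0,0,0],0,0],[[0,0,0],0,0]], newtons=45)

```text
clock: 10.12
ee_pos: [0.539, -0.05, 0.2369]
orientation: [3.14, -0.087, 0.0]
ft_force: [-0.7, -0.2, 4.4]
opening: 0.0253
gripper_force: 45.0
```

Request:
drive_tool(increments=[[[0,0,0.1],0,0],[[0,0,0.2],0,0],[[0,0,0.3],0,0],[[0,0,0.4],0,0],[[0,0,0.5],0,0]])

```text
clock: 10.75
ee_pos: [0.5388, -0.05, 0.2416]
orientation: [3.14, -0.088, -0.001]
ft_force: [-0.8, -0.5, -4.3]
opening: 0.0251
gripper_force: 45.0
```

Request:
drive_tool(increments=[[[0,0,0.1],0,0],[[0,0,0.2],0,0],[[0,0,0.3],0,0],[[0,0,0.4],0,0],[[0,0,0.5],0,0]])

```text
clock: 11.38
ee_pos: [0.5391, -0.0499, 0.2468]
orientation: [-3.14, 0.088, -0.0]
ft_force: [-0.4, -0.0, -0.1]
opening: 0.0249
gripper_force: 45.0
```

Request:
drive_tool(increments=[[[0,0,0.2],0,0],[[0,0,0.4],0,0],[[0,0,0.6],0,0],[[0,0,0.8],0,0],[[0,0,1.0],0,0]])

```text
clock: 12.0
ee_pos: [0.539, -0.05, 0.2568]
orientation: [-3.14, 0.088, -0.0]
ft_force: [-0.5, -0.4, -1.0]
opening: 0.0253
gripper_force: 45.0
```

Request:
drive_tool(increments=[[[0,0,0.1],0,0],[[0,0,0.1],0,0],[[0,0,0.1],0,0],[[0,0,0.1],0,0]])

```text
clock: 12.5
ee_pos: [0.539, -0.05, 0.2576]
orientation: [3.14, -0.088, -0.0]
ft_force: [0.2, -1.1, -0.4]
opening: 0.025
gripper_force: 45.0
```

Run:
```python
from h import *
im=snap("side"); cv2.imwrite("pics/i.png",cv2.resize(im[180:380,230:470],None,fx=3,fy=3,interpolation=cv2.INTER_CUBIC)[:,:,::-1])
for k in("cap","canister_rim","lid_edge"): print(k,[(np.round(x["point"],1),round(x["p"],2)) for x in models.pinpoint("side",k)])
for z in(.05,.06,.07,.08): print(z,proj("side",(.5385,-.0505,z))[::-1])
print(state()["ee_pos"])
```

```text
cap [(array([288.5, 334.8]), 0.91), (array([366.7, 285.8]), 0.72), (array([280.8, 249.2]), 0.61)]
canister_rim []
lid_edge [(array([208.6, 411. ]), 0.91), (array([269.3, 299.5]), 0.43)]
0.05 [296.17844242 332.61891833]
0.06 [292.34197886 332.78166444]
0.07 [288.46154456 332.94627582]
0.08 [284.53637924 333.11278474]
[ 0.53897695 -0.05001256  0.25761407]
```

View pics/i.png

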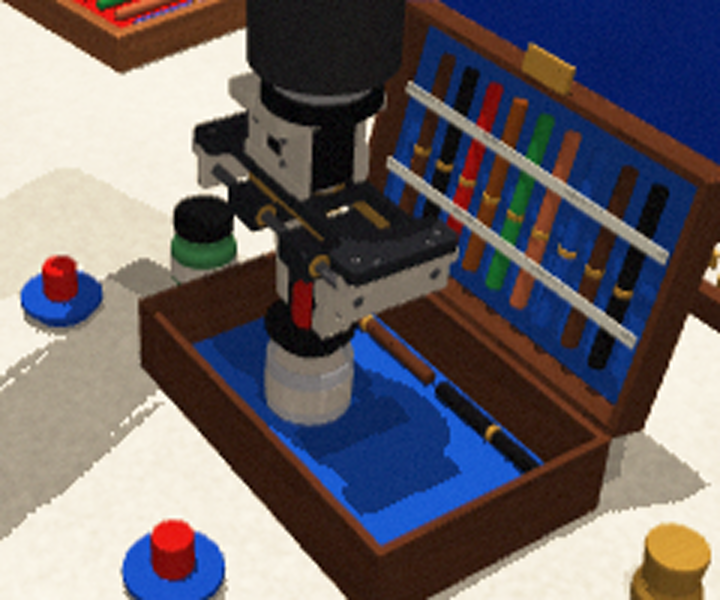

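The cap is held level about 20 mm above the rim (pixel row 288.5 corresponds to z 0.07), and the lid is still at its stop. Handing in.

```bash
python3 -c "
from station import job
print(job.job_done())"
```

```text
the job is handed in; nothing more can be done
None
```

I handed the job in at about 13 s of the 51 s limit: the lid rests against its stop and the arm holds the cap level about 20 mm above the canister rim; the verdict was not shown.

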